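# Hold the proving-box lid at the vent mark

## Task

Take the small tart ring off the lid of the pine proving box and lay it flat on the marble slab, all of it on the slab. Then gently raise the lid until the thumb nut on its edge lines up with the steel rider set on the quadrant, and finish while still holding the lid steady there, because I will tighten the nut and it drops if you let go. Leave the rider and everything else on the table as they are.

Things in the scene. Friction and masses are not known exactly. Their poses are not given: they have to be found in the camera images.
- box: Pine proving box, fixed to the table: 240 mm deep (its x), 300 wide (its y), walls 120 high; origin at the centre of its underside, z up, its -x face is the front (towards the robot). The shut lid's flat top lies 134 above the table and overhangs the front by 10. The brass quadrant stay stands upright along its right-hand (-y) end, from 150 to 179 out from the box centre, up to 300 above the table.
- lid (a joint): Hinge of the box lid: 0 shut and level, grows as the front edge rises, up to 1.0 rad. Axis along the box's y through hinge. Lid about 0.45 to 0.7 kg; no catch and hardly any friction, so it falls shut when let go.
- hinge (a point): Point on the lid's hinge axis, midway along it, at the back of the box (120 mm behind the box centre, 127 above the table); its axes are those of the box.
- handle (a point): Centre of the round steel bar of the lid's pull (moves with the lid). The bar is 12 mm in diameter, 110 long, parallel to the hinge, on two posts at its ends; its axis is 35 above the lid's top, 22 in from the front edge and 228 from the hinge along the lid (42 above the hinge plane when shut).
- nut (a point): Centre of the steel thumb nut, 24 mm across, on the pin that sticks out of the lid's right-hand edge through the slot of the brass quadrant, 170 from the hinge axis; moves with the lid.
- mark (a point): The opening wanted: point in the quadrant's slot at which the rider's pointer aims, 170 mm from the hinge axis. The rider is a steel block (24 x 14 x 16 mm) with a black thumb screw 22 mm across, clamped on the arc's outer edge, at a different place each time. The lid is right when nut and mark coincide (lid angle 0.35 to 0.85 rad). The rider does not stop the lid.
- ring_center (a point): Centre (half-way up) of the small aluminium tart ring that lies on the closed lid behind the pull: outside diameter 60 mm, wall 2, height 25, open at both ends, about 22 g; its z axis is the ring's axis. It lies with its centre at least 85 from the axis of the pull's bar.
- slab: White marble pastry slab lying on the table left of the box, fixed: 180 mm (its x) x 150 (its y) x 12 thick; origin at the centre of its underside.
- baskets: two nested oval cane baskets, 240 x 160 x 105, behind the slab (mm); a bystander, to be left alone; origin at its underside
- cloche: glass cloche with a glass knob on a round wooden base, 210 across, 210 high, left of the slab (mm); a bystander, to be left alone; origin at its underside
- whisk: Danish dough whisk with wooden handle, 340 long, lying on the right of the box (mm); a bystander, to be left alone; origin at its underside
- salt_pig: white ceramic salt pig with a knobbed wooden lid, 108 across, 117 high, behind the box (mm); a bystander, to be left alone; origin at its underside
- flour_jar: glass flour jar with a wooden lid, 96 across, 174 high, right of the box (mm); a bystander, to be left alone; origin at its underside
- large_ring: large aluminium tart ring, 104 outside diameter, 20 high, lying on the bare table near the right front corner of the box (mm); a bystander, to be left alone; origin at its underside
Things that resemble listed ones, but are neither listed nor needed, are in the scene too. What is meant by the slab is not turquoise, and is the larger of those in its own colour.

How it is judged:
By the outcome, as a careful person would: the job done as asked, in the order asked, and still so for the second after the job is handed in, while the arm keeps its last pose, push and grip.
It also fails if it takes over 61 s, if anything falls off the work surface, if the arm or the gripper's body presses on something with over 40 N, if the wrist force passes 120 N, or if a joint passes its speed limit or range.

## Robot

A 6-joint arm with a two-finger parallel gripper is mounted at the origin on the work surface. World frame = base frame: x ahead of the robot, y to its left, z up, the work surface at z = 0. Lengths are in m, angles in rad, forces in N, time in s.
With the tool pointing down it reaches from about 0.25 to 0.8 m from the base axis. Payload 3.9 kg.
Tool frame: the origin (TCP) lies at the very end of the fingers, on their centre line; the grasp point (between the pads) lies 19 mm behind it; z points along the fingers, y is the line along which they close (so a half turn about z gives the same grasp; the last joint's range is limited). The gripper opens to 85 mm and grips with 20 to 120 N. Pads are 22 mm wide; open, the fingers measure 114 mm over their backs; the gripper's body (76 mm by 85 mm) begins 54 mm behind the grasp point. The pads swing forward as they close: fully open they stand 13 mm farther back than shut.
Start: joints at [-1.329, 0.26, -0.138, 1.173, 0, 1.571], TCP at [0.126, -0.51, 0.231] pointing down, gripper open.
Joint ranges: [-2.78, 2.78], [-0.83, 1.72], [-1.28, 1.37], [-1.9, 2.12], [-1.57, 1.48], [-3.14, 3.14]. Speed limits (rad/s): [2.57, 2.57, 3.14, 3.14, 3.14, 3.14].

## Interface

Orientations are given as a rotation vector (axis times angle).
In Python, from cell import robot gives the robot as it stands.
- The arm moves only by the tool arm_command, never from a script. Its argument "increments" is a list of rows, each a list of 7 numbers: the turn, a rotation vector about the tool's x, y, z in rad, then the shift along the tool's x, y, z in mm, then the gripper's target within -1 to 1 (fully open at 1, half-way at 0, shut at -1). In form: [[rx, ry, rz, dx, dy, dz, gripper], ...]. A call has 1 to 5 rows; each row is the pose to reach, as a shift and turn from the pose commanded when the call began, along the tool's axes at that moment; what a row does not reach only later rows make up. A row lasts 1/12 s, in which the tool goes at most 41.7 mm and 7.16 degrees, less where a joint would pass 70% of its speed; a pose out of reach is approached as far as the arm can. A call with a gripper value outside its range is refused whole. The fingers move at their own pace and stop on an object; "force" is the grip in N (left out, the last holds). Time passes only in rows, so rows that repeat a pose let the fingers close. It gives the time, the measured TCP pose, the force, the opening and the grip force at its end, in the units of the state.
- robot.read_state(): the state, without advancing time (a new reading comes with each control period).
- robot.camera(name): name is "scene" or "top" or "wrist"; returns (picture, depth): 400x640x3 uint8, red, green, blue; 400x640 float32, m along the optical axis (not along the pixel's ray), 0 where there is no reading.
- robot.get_calibration(name): a dict with "fov_y" (degrees; the focal length in pixels is half the picture's height over the tangent of half this angle, whatever the lens; pixels are square), "cx", "cy" (the principal point, pixels), "view" (4x4, takes a point from world to camera coordinates); the wrist camera has in their place "hand_eye" (4x4, takes a point from camera to tool coordinates, whose origin is the TCP and whose axes are the flange's). Camera axes: x right, y down, z forward; pixel columns grow to the right and rows downward; lengths in m; the calibration is good to about 2 mm. A picture is of the moment at which its call begins: read the wrist's pose just before it. get_calibration takes no time and is no camera call.
- robot.job_done(): hands the job in; it is judged then, once.
The state is a dict: "t": time; "joint_positions": joint angles; "joint_velocities": joint speeds; "effort": joint torques, N m; "ee_pos": TCP position; "eef_rot": TCP orientation; "wrist_force": force on the tool from outside, world axes, zero at the start; "ft_torque": the same for the moment, N m; "gripper_width": finger opening in m; "gripper_force": force on a finger pad.
Only numpy, scipy, OpenCV 4.12 (cv2) and the standard library are available. Lean on these libraries where they do the work, as an engineer would, in place of code of your own. Each camera call takes 0.05 s, during which the arm holds its last target. There are 200 camera calls.

## Working session

There is one attempt and no reset: what is moved stays moved. The work goes in short steps, Python scripts to look and compute and a tool call to move; the robot and the scene stay as the last step left them, time stands still between calls to the robot, and variables do not carry over. Pictures are saved under pics/ and viewed, at most 10 in all, crops included, and the job is handed in when it is done.

Besides the shell and the picture viewer there is one more tool, called as name([rows], argument=value, ...), one row to a line, values as JSON. arm_command: Moves the arm, as the interface text tells. Its arguments: {"type":"object","properties":{"increments":{"type":"array"},"force":{"type":"number"}},"required":["increments"]}

```bash
mkdir -p pics; ls; cat > h.py <<'E'
import numpy as np, cv2
from scipy.spatial.transform import Rotation as R
from cell import robot
def save(n,p): cv2.imwrite('pics/'+n,cv2.cvtColor(p,cv2.COLOR_RGB2BGR))
def cloud(name,d,st=None):
    c=robot.get_calibration(name); h,w=d.shape
    f=h/2/np.tan(np.radians(c['fov_y'])/2)
    v,u=np.mgrid[:h,:w]
    P=np.stack([(u-c['cx'])/f*d,(v-c['cy'])/f*d,d,np.ones_like(d)],-1)
    if 'view' in c: M=np.linalg.inv(np.array(c['view']))
    else:
        T=np.eye(4);T[:3,:3]=R.from_rotvec(st['eef_rot']).as_matrix();T[:3,3]=st['ee_pos'];M=T@np.array(c['hand_eye'])
    return (P@M.T)[...,:3]
def look(name):
    st=robot.read_state(); p,d=robot.camera(name); return p,d,cloud(name,d,st),st
E
python3 - <<'E'
from h import *
for n in ['scene','top']:
    p,d,X,st=look(n); save(n+'0.png',p); np.savez('pics/%s0'%n,p=p,d=d,X=X)
    print({k:(np.round(v,3).tolist()) for k,v in robot.get_calibration(n).items()})
print(robot.get_calibration('wrist'),robot.read_state())
E
```

```text
pics
{'fov_y': 49.957, 'cx': 324.508, 'cy': 199.899, 'view': [[0.754, 0.657, 0.015, -0.4], [0.42, -0.464, -0.78, -0.104], [-0.506, 0.594, -0.626, 1.729], [0.0, 0.0, 0.0, 1.0]]}
{'fov_y': 57.988, 'cx': 320.568, 'cy': 199.298, 'view': [[-0.007, -1.0, 0.02, 0.012], [-0.995, 0.005, -0.101, 0.504], [0.101, -0.02, -0.995, 1.385], [0.0, 0.0, 0.0, 1.0]]}
{'fov_y': 63.64357175375226, 'cx': 319.22038770514956, 'cy': 202.26845998379156, 'hand_eye': array([[-1.29814106e-03, -9.66006831e-01, -2.58513284e-01,
         6.47578135e-02],
       [ 9.99998840e-01, -1.45989590e-03,  4.33748954e-04,
         7.75822328e-05],
       [-7.96406937e-04, -2.58512421e-01,  9.66007606e-01,
        -1.43906243e-01],
       [ 0.00000000e+00,  0.00000000e+00,  0.00000000e+00,
         1.00000000e+00]])} {'t': 0.1, 'joint_positions': array([-1.32897594e+00,  2.60602351e-01, -1.39245966e-01,  1.17273444e+00,
       -1.60510711e-05,  1.57079914e+00]), 'joint_velocities': array([ 5.21937201e-04, -2.85009085e-03,  2.23343362e-03,  3.93541010e-04,
        5.11873764e-04, -2.70951845e-05]), 'effort': array([ 9.01321328e-04, -4.06510091e+01,  2.54526597e+01,  1.01565791e-02,
        1.13236695e-04, -9.05909417e-06]), 'ee_pos': array([ 0.125566  , -0.50911346,  0.23055431]), 'eef_rot': array([-3.11689870e+00, -3.78707707e-01,  3.63290559e-04]), 'wrist_force': array([-0.89807481, -0.32382849,  0.56982553]), 'ft_torque': array([-0.02976473, -0.02940855,  0.01088666]), 'gripper_force': 0.0, 'gripper_width': 0.0853024361919922}
```

View pics/top0.png

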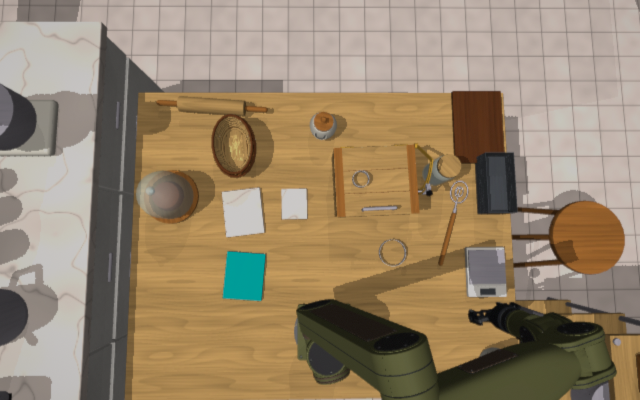

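View pics/scene0.png

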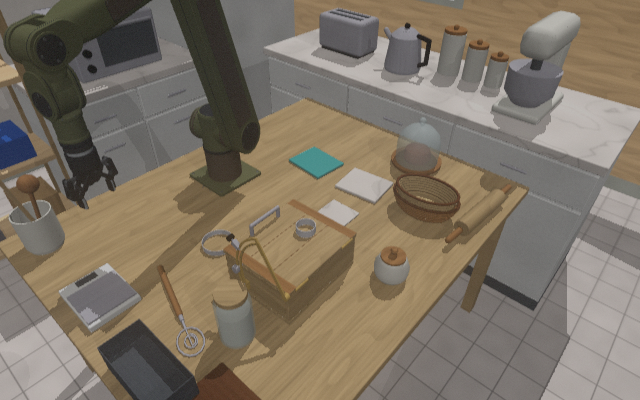

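The top view shows the lid at cols 333–418, rows 147–216. The pull bar is near (380,209), the small ring (361,179), the large white slab (243,212) and a small white decoy (294,204). The quadrant and rider are near (428,185). In the scene view the rider is near (233,240).

```bash
cat > m.py <<'E'
from h import *
z=np.load('pics/top0.npz');p,X=z['p'],z['X']
hsv=cv2.cvtColor(p,cv2.COLOR_RGB2HSV)
def box(a,b,c,d):
    m=np.zeros(p.shape[:2],bool);m[b:d,a:c]=1;return m
white=(hsv[...,1]<40)&(hsv[...,2]>190)&box(215,180,270,245)
pts=X[white]; print('slab z',np.median(pts[:,2]),white.sum())
r=cv2.minAreaRect((pts[:,:2]*1000).astype(np.float32));print(r)
lid=box(340,155,412,205)&(X[...,2]>.12)&(X[...,2]<.145)
print('lid z',np.median(X[lid][:,2]))
L=box(325,140,425,225)&(X[...,2]>.11)&(X[...,2]<.145)
print('lid rect',cv2.minAreaRect((X[L][:,:2]*1000).astype(np.float32)))
rg=box(348,165,376,195)&(X[...,2]>.148)
print('ring',cv2.minEnclosingCircle((X[rg][:,:2]*1000).astype(np.float32)),np.median(X[rg][:,2]),rg.sum())
b=box(355,200,405,218)&(X[...,2]>.15)
print('bar',cv2.minAreaRect((X[b][:,:2]*1000).astype(np.float32)),np.median(X[b][:,2]),b.sum())
c=cv2.resize(p[135:225,325:475],None,fx=4,fy=4,interpolation=cv2.INTER_CUBIC)
s=np.load('pics/scene0.npz')['p']
e=cv2.resize(s[195:320,180:380],None,fx=3,fy=3,interpolation=cv2.INTER_CUBIC)
o=np.zeros((360+0,600,3),np.uint8)
W=np.zeros((600,600,3),np.uint8);W[:225,:]=cv2.resize(c,(600,360))[:225];W[225:600]=e
save('crop1.png',W)
E
python3 m.py
```

```text
slab z 0.012239418725930928 1663
((457.5706787109375, 216.94094848632812), (360.52777099609375, 188.97268676757812), 89.5949478149414)
lid z 0.134766146633988
lid rect ((565.1138916015625, -202.271484375), (259.0938415527344, 324.60577392578125), 2.5300045013427734)
ring ((475.3753356933594, -54.82609939575195), 146.26318359375) 0.15884961882668236 45
bar ((427.7380676269531, -102.75674438476562), (39.915611267089844, 307.10052490234375), 17.793354034423828) 0.1744786600358832 123
```

View pics/crop1.png

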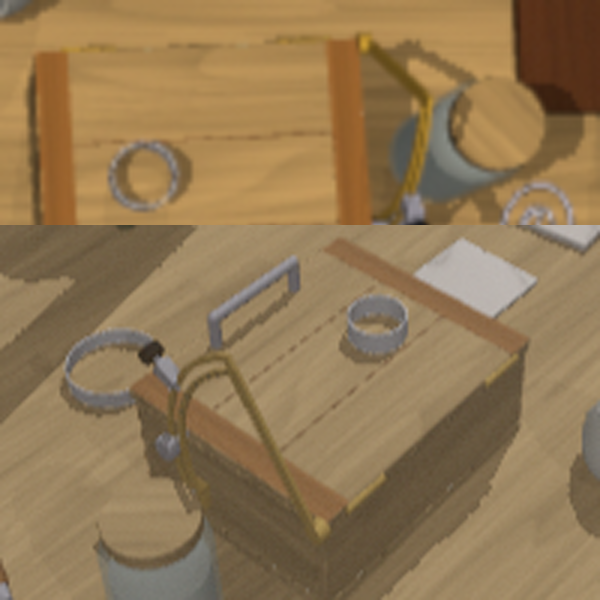

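The crop shows the rider (steel block with a black screw) at scene pixels (235,244) and (230,237), and the nut at (236,269). In the top view the rider is at about (428,187). Next I cast rays onto known planes.

```bash
cat >> h.py <<'E'
def ray(name,uv,st=None,h=400):
    c=robot.get_calibration(name); f=h/2/np.tan(np.radians(c['fov_y'])/2)
    if 'view' in c: M=np.linalg.inv(np.array(c['view']))
    else:
        T=np.eye(4);T[:3,:3]=R.from_rotvec(st['eef_rot']).as_matrix();T[:3,3]=st['ee_pos'];M=T@np.array(c['hand_eye'])
    uv=np.atleast_2d(uv).astype(float)
    D=np.c_[(uv[:,0]-c['cx'])/f,(uv[:,1]-c['cy'])/f,np.ones(len(uv))]@M[:3,:3].T
    return M[:3,3],D
def onz(name,uv,z,st=None):
    o,D=ray(name,uv,st); return (o+D*((z-o[2])/D[:,2])[:,None])
def mask_uv(m):
    n,l,s,c=cv2.connectedComponentsWithStats(m.astype(np.uint8)); i=1+np.argmax(s[1:,4])
    v,u=np.nonzero(l==i); return np.c_[u,v]
E
cat > m2.py <<'E'
from h import *
z=np.load('pics/top0.npz');p,X=z['p'],z['X']
hsv=cv2.cvtColor(p,cv2.COLOR_RGB2HSV)
def box(a,b,c,d):
    m=np.zeros(p.shape[:2],bool);m[b:d,a:c]=1;return m
rect=lambda q:cv2.minAreaRect((q[:,:2]*1000).astype(np.float32))
w=box(215,180,272,245)&(hsv[...,1]<50)&(hsv[...,2]>150)
print('slab',rect(onz('top',mask_uv(w),.012)))
L=box(325,140,425,225)&(abs(X[...,2]-.134)<.008)
L=cv2.morphologyEx(L.astype(np.uint8),cv2.MORPH_OPEN,np.ones((5,5)))
print('lid',rect(onz('top',mask_uv(L),.134)))
# strip corners: orange
o=box(325,140,425,225)&(hsv[...,0]<15)&(hsv[...,1]>140)
for a in (325,395):
    q=onz('top',mask_uv(o&box(a,140,a+28,225)),.134);print('strip',rect(q))
g=hsv[...,1]<70
u=mask_uv(g&box(348,165,376,195)&(hsv[...,2]>90)); q=onz('top',u,.159)
print('ring',cv2.minEnclosingCircle((q[:,:2]*1000).astype(np.float32)),np.median(X[u[:,1],u[:,0],2]))
u=mask_uv(g&box(355,200,405,218)); q=onz('top',u,.169);print('bar',rect(q),np.median(X[u[:,1],u[:,0],2]))
def tri(a,b):
    o1,d1=ray('top',a);o2,d2=ray('scene',b);A=np.c_[d1[0],-d2[0]]
    s=np.linalg.lstsq(A,o2-o1,rcond=None)[0];P,Q=o1+s[0]*d1[0],o2+s[1]*d2[0];return (P+Q)/2,np.linalg.norm(P-Q)
# rider / nut blobs by colour in scene & top
s=np.load('pics/scene0.npz')['p'];hs=cv2.cvtColor(s,cv2.COLOR_RGB2HSV)
print('top rows');print(p[180:200,420:436].mean(-1).astype(int))
print('tri rider',tri((428,187),(235,244)))
Xs=np.load('pics/scene0.npz')['X'];print(Xs[244,235],Xs[237,230],Xs[269,236],X[187,428])
E
python3 m2.py
```

```text
slab ((458.00457763671875, 314.1847229003906), (177.48956298828125, 147.27735900878906), 6.7821197509765625)
lid ((562.7350463867188, -190.16835021972656), (255.62290954589844, 299.5308837890625), 2.3277547359466553)
strip ((459.5416259765625, -57.22114562988281), (3.6056714057922363, 3.609980344772339), 89.66539001464844)
strip ((519.8148193359375, -339.9413146972656), (1.0401010513305664e-05, 10.985797882080078), 88.02169036865234)
ring ((569.8533935546875, -138.9362335205078), 26.783323287963867) 0.1526852028332053
bar ((458.25146484375, -193.62265014648438), (12.622709274291992, 120.5667724609375), 2.257507801055908) 0.1740380402034889
top rows
[[ 86  81  81  81  85  82  82  86  89  98  90  88  88  88  89  90]
 [ 88  83  80  81  80  78  88  80  94  93  88  88  89  88  88  89]
 [ 89  84  83  83  78  80  96  85  99  96  88  87  88  89  88  88]
 [ 85  82  81  80  76  88 108  98 112 115  93  88  88  88  88  87]
 [ 83  82  82  77  77  93 126 126 140 145 105  95  93  87  87  86]
 [ 89  86  83  75  82  88 116 133 144 143 118 105 101  89  86  85]
 [ 92  86  78  74  82  84 103 139 145 145
[... 443 characters left out ...]
12 121 119  54  19  17  17  15  22  57 116 125 125]
 [ 71  78  81  91  91  84  44  20  17  16  20  39  70 111 121 122]
 [ 80  80  80  80  80  76  59  39  34  30  44  77 103 115 121 121]
 [ 81  80  80  79  80  79  76  66  63  58  76 106 115 120 123 125]
 [ 81  81  80  80  79  79  79  78  76  76  81 113 121 125 126 125]
 [ 80  80  79  79  79  78  78  78  77  77  83 116 124 125 125 124]
 [ 83  82  82  82  81  80  80  79  78  79  87 121 128 128 128 128]]
tri rider (array([ 0.52584994, -0.35462086,  0.21337573]), np.float64(0.0013246887049203973))
[ 0.53146889 -0.35755787  0.21920722] [ 0.51124978 -0.35580731  0.22999222] [ 0.53142877 -0.36699567  0.13175098] [ 0.52391094 -0.35150431  0.22463641]
```

```bash
cat >> h.py <<'E'
from scipy.spatial.transform import Slerp
YAW=np.radians(2.3)
def rot(yaw,tilt_x=0,tilt_y=0):
    "tool down, tool x at world yaw; then tilts about tool x and tool y"
    return R.from_euler('z',yaw)*R.from_euler('x',np.pi)*R.from_rotvec([tilt_x,0,0])*R.from_rotvec([0,tilt_y,0])
def plan(wps,start=None,vmax=190):
    st=robot.read_state(); p,r=(np.array(st['ee_pos']),R.from_rotvec(st['eef_rot'])) if start is None else start
    for q,s in wps:
        q=np.array(q); n=int(max(np.ceil(np.linalg.norm(q-p)*1000/vmax),np.ceil(np.degrees((r.inv()*s).magnitude())/33),1))
        f=Slerp([0,1],R.concatenate([r,s])); p0=p
        for i in range(1,n+1):
            a=p0+(q-p0)*i/n; ra=f(i/n)
            print(np.round((r.inv()*ra).as_rotvec(),3),np.round(r.inv().apply(a-p)*1000,1),'->',np.round(a,3)); p,r=a,ra
E
python3 - <<'E'
from h import *
plan([((.45,-.45,.33),rot(YAW,np.pi/4))])
E
```

```text
[0.39  0.04  0.096] [164.6  10.1 -49.7] -> [ 0.288 -0.48   0.28 ]
[0.39  0.04  0.096] [165.7 -23.8 -40.4] -> [ 0.45 -0.45  0.33]
```

arm_command([
  [0.39, 0.04, 0.096, 165, 10, -50, 1],
  [0.39, 0.04, 0.096, 165, 10, -50, 1],
  [0.39, 0.04, 0.096, 165, 10, -50, 1],
  [0.39, 0.04, 0.096, 165, 10, -50, 1],
  [0.39, 0.04, 0.096, 165, 10, -50, 1],
])

```text
t: 0.52
ee_pos: [0.2939, -0.48, 0.2784]
eef_rot: [-2.737, -0.203, 0.009]
wrist_force: [-1.5, 1.2, -0.1]
gripper_width: 0.0852
gripper_force: 0.0
```

arm_command([
  [0.39, 0.04, 0.096, 165, -24, -40, 1],
  [0.39, 0.04, 0.096, 165, -24, -40, 1],
  [0.39, 0.04, 0.096, 165, -24, -40, 1],
  [0.39, 0.04, 0.096, 165, -24, -40, 1],
  [0.39, 0.04, 0.096, 165, -24, -40, 1],
])

```text
t: 0.93
ee_pos: [0.4146, -0.3994, 0.2713]
eef_rot: [-2.383, -0.034, -0.006]
wrist_force: [-0.1, 0.2, -0.7]
gripper_width: 0.0852
gripper_force: 0.0
```

```bash
python3 - <<'E'
from h import *
p,d,X,st=look('wrist'); save('w1.png',p); np.savez('pics/w1',p=p,d=d,X=X,pos=st['ee_pos'],rot=st['eef_rot'])
print(st['t'],st['ee_pos'],st['eef_rot'],st['joint_positions'],st['joint_velocities'])
E
```

```text
0.9333 [ 0.41463641 -0.39939998  0.27125907] [-2.38336889 -0.03445751 -0.00619315] [-0.97913766  0.86328589  0.73816011  2.11420674  0.38858998  1.99707238] [ 0.1849033  -0.03222977  0.06033469  0.02481147  0.0641974   0.14497613]
```

View pics/w1.png

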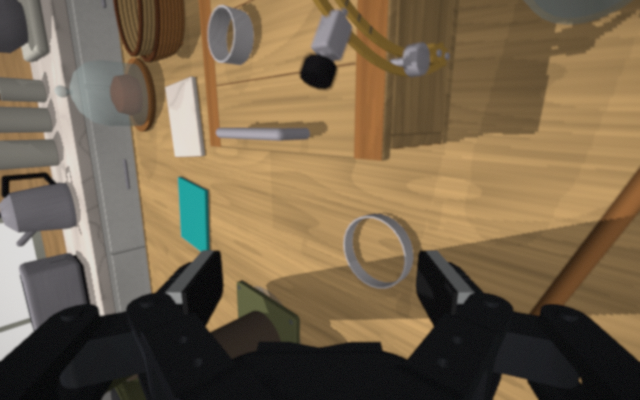

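The wrist view (joint 4 at its limit) shows the rider block at (331,36), its black screw at (319,71), the nut at (417,60), the ring at (232,35) and the bar from (218,132) to (308,132).

```bash
cat > m3.py <<'E'
from h import *
z=np.load('pics/w1.npz');p,X=z['p'],z['X'];st=dict(ee_pos=z['pos'],eef_rot=z['rot'])
hsv=cv2.cvtColor(p,cv2.COLOR_RGB2HSV)
H=np.array([.458+.228*np.cos(YAW),-.1936+.228*np.sin(YAW),.127])
B=R.from_euler('z',YAW).as_matrix()
def box(a,b,c,d):
    m=np.zeros(p.shape[:2],bool);m[b:d,a:c]=1;return m
def rep(n,m):
    u=mask_uv(m);r=cv2.minAreaRect(u.astype(np.float32));c=r[0]
    D=(np.median(X[u[:,1],u[:,0]],0)-H)@B
    print(n,len(u),np.round(u.mean(0),1),np.round(r[0]+r[1],1),'depth pt hinge frame',np.round(D,4),'ang',np.arctan2(D[2],-D[0]),np.hypot(D[0],D[2]))
    o,d=ray('wrist',[r[0]],st)
    for y in (-.155,-.165,-.175):
        o2=(o-H)@B;d2=(d@B)[0];s=(y-o2[1])/d2[1];P=o2+s*d2
        print('   plane',y,np.round(P,4),'ang %.3f r %.3f'%(np.arctan2(P[2],-P[0]),np.hypot(P[0],P[2])))
g=(hsv[...,1]<60)&(hsv[...,2]>90)
rep('nut',g&box(398,40,436,78))
rep('rider',g&box(300,0,355,62))
rep('screw',(hsv[...,2]<50)&box(295,45,345,95))
u=mask_uv(g&box(214,122,312,142));q=onz('wrist',u,.169,st);print('bar',cv2.minAreaRect((q[:,:2]*1e3).astype(np.float32)))
E
python3 m3.py
```

```text
nut 775 [414.3  59.4] [413.  59.  34.  30.] depth pt hinge frame [-0.1706 -0.1757  0.0085] ang 0.04964951959940649 0.17076348349633452
   plane -0.155 [-0.1632 -0.155  -0.0261] ang -0.158 r 0.165
   plane -0.165 [-0.1669 -0.165  -0.0074] ang -0.045 r 0.167
   plane -0.175 [-0.1706 -0.175   0.0112] ang 0.066 r 0.171
rider 1343 [331.8  34. ] [332.9  31.9  32.5  51.2] depth pt hinge frame [-0.1661 -0.1672  0.0927] ang 0.5089787890504528 0.19025018242931757
   plane -0.155 [-0.161  -0.155   0.0802] ang 0.462 r 0.180
   plane -0.165 [-0.1648 -0.165   0.0917] ang 0.508 r 0.189
   plane -0.175 [-0.1687 -0.175   0.1032] ang 0.549 r 0.198
screw 865 [318.2  71.1] [318.   70.8  31.6  30.7] depth pt hinge frame [-0.1884 -0.166   0.1052] ang 0.5091583302489813 0.21573943382164787
   plane -0.155 [-0.1857 -0.155   0.0941] ang 0.469 r 0.208
   plane -0.165 [-0.1879 -0.165   0.1047] ang 0.508 r 0.215
   plane -0.175 [-0.1901 -0.175   0.1152] ang 0.545 r 0.222
bar ((458.9330749511719, -206.26010131835938), (11.3935546875, 162.643798828125), 2.622145175933838)
```

```bash
python3 - <<'E'
from h import *
plan([((.41,-.33,.37),rot(YAW,.3)),((.55,-.145,.29),rot(YAW))])
E
```

```text
[-0.455 -0.022 -0.005] [  -2.4 -116.1  -23.4] -> [ 0.41 -0.33  0.37]
[-0.15  0.   -0.  ] [ 73.7 -73.8  64.7] -> [ 0.48  -0.238  0.33 ]
[-0.15  0.   -0.  ] [ 73.7 -82.6  52.9] -> [ 0.55  -0.145  0.29 ]
```

arm_command([
  [-0.455, -0.022, -0.005, -2, -116, -23, 1],
  [-0.455, -0.022, -0.005, -2, -116, -23, 1],
  [-0.455, -0.022, -0.005, -2, -116, -23, 1],
  [-0.455, -0.022, -0.005, -2, -116, -23, 1],
  [-0.455, -0.022, -0.005, -2, -116, -23, 1],
])

```text
t: 1.4
ee_pos: [0.4077, -0.3292, 0.3795]
eef_rot: [-2.859, -0.061, -0.008]
wrist_force: [-0.1, 0.4, 0.1]
gripper_width: 0.0854
gripper_force: 0.0
```

```bash
python3 - <<'E'
from h import *
plan([((.55,-.145,.29),rot(YAW))])
E
```

```text
[-0.141 -0.005  0.001] [ 74.4 -72.9  68.6] -> [ 0.479 -0.237  0.335]
[-0.141 -0.005  0.001] [ 74.6 -81.9  57.3] -> [ 0.55  -0.145  0.29 ]
```

arm_command([
  [-0.14, -0.005, 0, 74, -73, 68, 1],
  [-0.14, -0.005, 0, 74, -73, 68, 1],
  [-0.14, -0.005, 0, 74, -73, 68, 1],
  [-0.14, -0.005, 0, 74, -73, 68, 1],
])

```text
t: 1.73
ee_pos: [0.4791, -0.2349, 0.3263]
eef_rot: [-2.982, -0.064, 0.012]
wrist_force: [-1.4, -1.0, -0.6]
gripper_width: 0.0853
gripper_force: 0.0
```

arm_command([
  [-0.14, -0.005, 0, 75, -82, 57, 1],
  [-0.14, -0.005, 0, 75, -82, 57, 1],
  [-0.14, -0.005, 0, 75, -82, 57, 1],
  [-0.14, -0.005, 0, 75, -82, 57, 1],
  [-0.14, -0.005, 0, 75, -82, 57, 1],
])

```text
t: 2.15
ee_pos: [0.5494, -0.1465, 0.2833]
eef_rot: [-3.126, -0.063, 0.018]
wrist_force: [0.4, 1.0, 0.1]
gripper_width: 0.0854
gripper_force: 0.0
```

```bash
python3 - <<'E'
from h import *
p,d,X,st=look('wrist'); save('w2.png',p); np.savez('pics/w2',p=p,d=d,X=X,pos=st['ee_pos'],rot=st['eef_rot'])
print(st['t'],st['ee_pos'],st['eef_rot'])
hsv=cv2.cvtColor(p,cv2.COLOR_RGB2HSV)
m=(hsv[...,1]<70)&(hsv[...,2]>80)&(X[...,2]>.15)&(X[...,2]<.165)&(X[...,0]>.5)&(X[...,0]<.65)&(abs(X[...,1]+.139)<.06)
u=mask_uv(m);q=onz('wrist',u,.159,st)
print(len(u),u.mean(0),cv2.minEnclosingCircle((q[:,:2]*1e3).astype(np.float32)),cv2.fitEllipse((q[:,:2]*1e3).astype(np.float32)))
E
```

```text
2.15 [ 0.54940187 -0.14650672  0.28329778] [-3.12572608 -0.06349048  0.01798066]
767 [303.55280313 176.60625815] ((565.5042724609375, -131.66697692871094), 30.29465103149414) ((565.8513793945312, -131.64686584472656), (56.8874626159668, 57.212120056152344), 34.52388381958008)
```

View pics/w2.png

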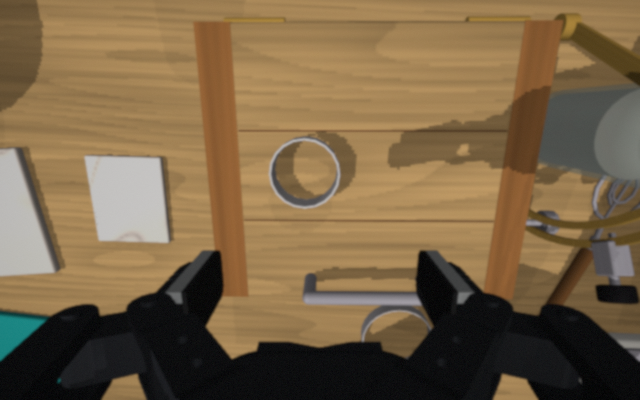

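The ring is clear at (305,173), radius 30.3 mm at its known height, centred at (0.566,-0.132). The fingers have 12 mm clearance each side, so I go down.

```bash
python3 - <<'E'
from h import *
plan([((.566,-.132,.139),rot(YAW))])
E
```

```text
[-0.015  0.01  -0.001] [ 18.7 -12.7 145.2] -> [ 0.566 -0.132  0.139]
```

arm_command([
  [-0.015, 0.01, 0, 19, -13, 40, 1],
  [-0.015, 0.01, 0, 19, -13, 80, 1],
  [-0.015, 0.01, 0, 19, -13, 115, 1],
  [-0.015, 0.01, 0, 19, -13, 135, 1],
  [-0.015, 0.01, 0, 19, -13, 145, 1],
])

```text
t: 2.62
ee_pos: [0.5643, -0.1324, 0.1366]
eef_rot: [-3.14, -0.057, 0.006]
wrist_force: [-0.3, -0.5, 1.4]
gripper_width: 0.0851
gripper_force: 0.0
```

arm_command([
  [0, 0, 0, 0, 0, 0, -0.3],
  [0, 0, 0, 0, 0, 0, -0.3],
  [0, 0, 0, 0, 0, 0, -0.3],
  [0, 0, 0, 0, 0, 0, -0.3],
  [0, 0, 0, 0, 0, 0, -0.3],
], force=20)

```text
t: 3.03
ee_pos: [0.5689, -0.1315, 0.1415]
eef_rot: [3.14, 0.06, 0.01]
wrist_force: [-0.1, 0.1, 4.4]
gripper_width: 0.0577
gripper_force: 23.3
```

```bash
python3 - <<'E'
from h import *
plan([((.566,-.132,.24),rot(YAW)),((.46,.31,.24),rot(YAW)),((.46,.31,.03),rot(YAW))])
E
```

```text
[ 0.001 -0.006 -0.002] [ -2.4   0.5 -98.5] -> [ 0.566 -0.132  0.24 ]
[-0. -0. -0.] [ -29.4 -148.6   -0. ] -> [0.531 0.015 0.24 ]
[-0. -0. -0.] [ -29.4 -148.6   -0. ] -> [0.495 0.163 0.24 ]
[-0. -0. -0.] [ -29.4 -148.6   -0. ] -> [0.46 0.31 0.24]
[-0.  0.  0.] [  0.  -0. 105.] -> [0.46  0.31  0.135]
[0. 0. 0.] [  0.  -0. 105.] -> [0.46 0.31 0.03]
```

arm_command([
  [0, 0, 0, 0, 0, -25, -0.3],
  [0, 0, 0, 0, 0, -60, -0.3],
  [0, 0, 0, 0, 0, -90, -0.3],
  [0, 0, 0, 0, 0, -100, -0.3],
])

```text
t: 3.37
ee_pos: [0.5698, -0.1313, 0.2453]
eef_rot: [3.139, 0.061, 0.017]
wrist_force: [1.1, 0.5, 0.4]
gripper_width: 0.0577
gripper_force: 22.9
```

arm_command([
  [0, 0, 0, -6, -30, 0, -0.3],
  [0, 0, 0, -14, -68, 0, -0.3],
  [0, 0, 0, -22, -108, 0, -0.3],
  [0, 0, 0, -29, -148, 0, -0.3],
  [0, 0, 0, -29, -148, 0, -0.3],
])

```text
t: 3.78
ee_pos: [0.5308, 0.0219, 0.24]
eef_rot: [-3.137, -0.073, -0.003]
wrist_force: [-1.0, -0.2, -0.6]
gripper_width: 0.0582
gripper_force: 22.9
```

arm_command([
  [0, 0, 0, -6, -37, 0, -0.3],
  [0, 0, 0, -14, -74, 0, -0.3],
  [0, 0, 0, -22, -111, 0, -0.3],
  [0, 0, 0, -29, -148, 0, -0.3],
  [0, 0, 0, -29, -148, 0, -0.3],
])

```text
t: 4.2
ee_pos: [0.5102, 0.0596, 0.2395]
eef_rot: [-3.104, -0.15, 0.001]
wrist_force: [-0.1, 0.3, 0.2]
gripper_width: 0.0577
gripper_force: 22.9
```

arm_command([
  [0, 0, 0, -6, -37, 0, -0.3],
  [0, 0, 0, -14, -74, 0, -0.3],
  [0, 0, 0, -22, -111, 0, -0.3],
  [0, 0, 0, -29, -140, 0, -0.3],
  [0, 0, 0, -29, -149, 0, -0.3],
])

```text
t: 4.62
ee_pos: [0.4863, 0.0965, 0.2438]
eef_rot: [-3.065, -0.235, 0.008]
wrist_force: [0.0, 0.6, -0.5]
gripper_width: 0.0577
gripper_force: 22.9
```

```bash
python3 - <<'E'
from h import *
p,d,X,st=look('wrist'); save('w3.png',p)
print(st)
hsv=cv2.cvtColor(p,cv2.COLOR_RGB2HSV)
m=(hsv[...,1]<50)&(hsv[...,2]>120)&(abs(X[...,2]-.012)<.008)&(X[...,0]<.6)&(X[...,1]>.22)&(X[...,1]<.41)
u=mask_uv(m);q=onz('wrist',u,.012,st);print('slab',len(u),cv2.minAreaRect((q[:,:2]*1e3).astype(np.float32)),u.min(0),u.max(0))
plan([((.46,.312,.03),rot(YAW))])
E
```

```text
{'t': 4.6167, 'joint_positions': array([ 0.1518187 ,  0.20414722, -0.18224103,  1.18420025,  0.0680609 ,
        3.1405824 ]), 'joint_velocities': array([ 0.01672004, -0.03333884, -0.02644442,  0.00104592,  0.00934855,
       -0.00066184]), 'effort': array([ 9.11416300e-02, -3.73790896e+01,  2.56418020e+01, -1.72726228e-02,
        2.88369264e-01, -4.57214128e-04]), 'ee_pos': array([0.48633749, 0.09645111, 0.24377854]), 'eef_rot': array([-3.06472987, -0.23465752,  0.00756431]), 'wrist_force': array([ 0.03440879,  0.56580027, -0.50360745]), 'ft_torque': array([-0.09321034,  0.06579108, -0.00701493]), 'gripper_force': 22.856159341754392, 'gripper_width': 0.05773566324533391}
slab 17224 ((458.31475830078125, 314.81103515625), (178.52682495117188, 149.38233947753906), 6.645200252532959) [82 88] [215 238]
[-0.034  0.002  0.056] [   3.4 -101.   114.1] -> [0.473 0.204 0.137]
[-0.034  0.002  0.056] [  -2.6 -104.8  110.6] -> [0.46  0.312 0.03 ]
```

View pics/w3.png

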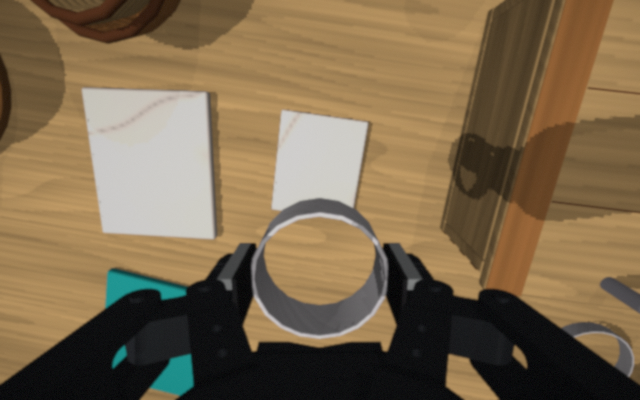

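The picture shows the ring held well between the pads. The slab is at cols 82–215, rows 88–238, and its measured 178.5 x 149 mm size and centre (0.458,0.315) confirm it. Joint 6 is at its limit, so I turn the tool to yaw 45° while moving.

```bash
python3 - <<'E'
from h import *
r=rot(np.radians(45));plan([((.458,.308,.2),r),((.458,.308,.04),r),((.458,.308,.02),r)],vmax=150)
E
```

```text
[-0.033 -0.011 -0.316] [   2.1 -105.    29.2] -> [0.472 0.202 0.222]
[-0.033 -0.011 -0.316] [ 35.1 -99.9  25.6] -> [0.458 0.308 0.2  ]
[-0. -0. -0.] [-0. -0. 80.] -> [0.458 0.308 0.12 ]
[-0. -0.  0.] [-0. -0. 80.] -> [0.458 0.308 0.04 ]
[0. 0. 0.] [-0. -0. 20.] -> [0.458 0.308 0.02 ]
```

arm_command([
  [-0.008, -0.003, -0.08, 0, -26, 7, -0.3],
  [-0.016, -0.006, -0.16, 1, -52, 15, -0.3],
  [-0.025, -0.009, -0.24, 2, -80, 22, -0.3],
  [-0.033, -0.011, -0.316, 2, -105, 29, -0.3],
  [-0.033, -0.011, -0.316, 2, -105, 29, -0.3],
])

```text
t: 5.08
ee_pos: [0.4719, 0.2058, 0.2209]
eef_rot: [-3.018, -0.731, 0.005]
wrist_force: [0.3, 0.5, 0.5]
gripper_width: 0.0578
gripper_force: 22.9
```

arm_command([
  [-0.008, -0.003, -0.08, 9, -25, 7, -0.3],
  [-0.016, -0.006, -0.16, 18, -50, 13, -0.3],
  [-0.025, -0.009, -0.24, 27, -75, 20, -0.3],
  [-0.033, -0.011, -0.316, 35, -100, 26, -0.3],
  [-0.033, -0.011, -0.316, 35, -100, 26, -0.3],
])

```text
t: 5.5
ee_pos: [0.4579, 0.3117, 0.1984]
eef_rot: [-2.898, -1.209, 0.0]
wrist_force: [0.5, 0.1, -0.3]
gripper_width: 0.058
gripper_force: 22.9
```

```bash
python3 - <<'E'
from h import *
print(robot.read_state()['joint_positions'])
r=rot(np.radians(45));plan([((.458,.308,.03),r)])
E
```

```text
[ 5.96827365e-01  3.24609333e-01 -1.32934245e-01  1.11305455e+00
  1.51842464e-03  2.94802075e+00]
[-0.001 -0.     0.005] [ -2.6   2.9 168.4] -> [0.458 0.308 0.03 ]
```

arm_command([
  [0, 0, 0, -2, 2, 40, -0.3],
  [0, 0, 0, -2, 2, 80, -0.3],
  [0, 0, 0, -2, 2, 120, -0.3],
  [0, 0, 0, -2, 2, 155, -0.3],
  [0, 0, 0, -2, 2, 168, -0.3],
])

```text
t: 5.92
ee_pos: [0.4555, 0.3021, 0.0269]
eef_rot: [2.902, 1.198, -0.012]
wrist_force: [-0.9, -0.4, -0.3]
gripper_width: 0.0578
gripper_force: 22.8
```

arm_command([
  [0, 0, 0, 0, 0, 3, -0.3],
  [0, 0, 0, 0, 0, 6, -0.3],
  [0, 0, 0, 0, 0, 8, -0.3],
  [0, 0, 0, 0, 0, 8, -0.3],
])

```text
t: 6.25
ee_pos: [0.4597, 0.3059, 0.0248]
eef_rot: [-2.903, -1.201, -0.004]
wrist_force: [-0.0, -0.2, 0.3]
gripper_width: 0.0579
gripper_force: 22.8
```

arm_command([
  [0, 0, 0, 0, 0, 1, -0.3],
  [0, 0, 0, 0, 0, 2, -0.3],
  [0, 0, 0, 0, 0, 2, -0.3],
])

```text
t: 6.5
ee_pos: [0.4588, 0.3058, 0.0223]
eef_rot: [-2.902, -1.202, -0.002]
wrist_force: [0.1, -0.1, -1.0]
gripper_width: 0.0578
gripper_force: 22.8
```

arm_command([
  [0, 0, 0, 0, 0, 1, -0.3],
  [0, 0, 0, 0, 0, 2, -0.3],
  [0, 0, 0, 0, 0, 2, -0.3],
])

```text
t: 6.75
ee_pos: [0.4584, 0.3056, 0.0196]
eef_rot: [-2.903, -1.202, -0.001]
wrist_force: [0.7, -0.8, 0.7]
gripper_width: 0.058
gripper_force: 23.0
```

arm_command([
  [0, 0, 0, 0, 0, 1, -0.3],
  [0, 0, 0, 0, 0, 2, -0.3],
  [0, 0, 0, 0, 0, 2, -0.3],
])

```text
t: 7.0
ee_pos: [0.4584, 0.3056, 0.0194]
eef_rot: [-2.902, -1.202, -0.001]
wrist_force: [-4.3, -2.5, 15.1]
gripper_width: 0.0578
gripper_force: 24.4
```

arm_command([
  [0, 0, 0, 0, 0, 0.5, -0.3],
  [0, 0, 0, 0, 0, 1, -0.3],
  [0, 0, 0, 0, 0, 1, -0.3],
])

```text
t: 7.25
ee_pos: [0.4584, 0.3056, 0.0194]
eef_rot: [-2.902, -1.202, -0.002]
wrist_force: [-5.8, -3.7, 21.9]
gripper_width: 0.058
gripper_force: 25.2
```

Contact at z = 0.0194 (expected about 0.0195). I relieve the pressure, open and lift.

arm_command([
  [0, 0, 0, 0, 0, -2, -0.3],
  [0, 0, 0, 0, 0, -2.5, -0.3],
  [0, 0, 0, 0, 0, -2.5, 1],
  [0, 0, 0, 0, 0, -2.5, 1],
  [0, 0, 0, 0, 0, -2.5, 1],
])

```text
t: 7.67
ee_pos: [0.4581, 0.3053, 0.0185]
eef_rot: [2.903, 1.202, -0.001]
wrist_force: [-0.3, -0.5, 0.3]
gripper_width: 0.0851
gripper_force: 0.0
```

arm_command([
  [0, 0, 0, 0, 0, 0, 1],
  [0, 0, 0, 0, 0, 0, 1],
  [0, 0, 0, 0, 0, 0, 1],
])

```text
t: 7.92
ee_pos: [0.4582, 0.3054, 0.0188]
eef_rot: [2.903, 1.202, -0.001]
wrist_force: [0.4, -0.6, 0.9]
gripper_width: 0.0856
gripper_force: 0.0
```

arm_command([
  [0, 0, 0, 0, 0, -15, 1],
  [0, 0, 0, 0, 0, -45, 1],
  [0, 0, 0, 0, 0, -85, 1],
  [0, 0, 0, 0, 0, -125, 1],
  [0, 0, 0, 0, 0, -165, 1],
])

```text
t: 8.33
ee_pos: [0.4577, 0.305, 0.1855]
eef_rot: [2.902, 1.202, -0.002]
wrist_force: [0.6, -0.2, 0.1]
gripper_width: 0.0852
gripper_force: 0.0
```

```bash
python3 - <<'E'
from h import *
p,d,X,st=look('wrist'); save('w4.png',p)
print(st['ee_pos'],st['gripper_width'],st['joint_positions'])
m=(X[...,2]>.028)&(X[...,2]<.045)&(abs(X[...,0]-.458)<.07)&(abs(X[...,1]-.306)<.07)
u=mask_uv(m);q=X[u[:,1],u[:,0]];print(len(u),cv2.minEnclosingCircle((q[:,:2]*1e3).astype(np.float32)),np.median(q[:,2]))
r=rot(np.radians(-87.7))
plan([((.44,.05,.26),rot(np.radians(-20))),((.4585,-.20,.26),r)])
r=rot(np.radians(92.3));print('j6 for yaw -87.7 with j1=-22deg:', -22.7+87.7+180,' for 92.3:',-22.7-92.3+180)
E
```

```text
[0.45772037 0.30504576 0.18546381] 0.08518184995189543 [ 5.87845622e-01  3.26194228e-01 -1.65415735e-01  1.08022102e+00
  6.82725482e-06  2.94434280e+00]
680 ((456.5022888183594, 303.3067932128906), 30.02475357055664) 0.03762513218449107
[-0.002 -0.006  0.567] [-98.4  83.5 -34. ] -> [0.451 0.179 0.227]
[-0.002 -0.006  0.567] [-38.3 123.5 -33.3] -> [0.44 0.05 0.26]
[-0.    -0.     0.394] [34.3 76.2  0. ] -> [ 0.446 -0.033  0.26 ]
[-0.    -0.     0.394] [60.9 57.2  0. ] -> [ 0.452 -0.117  0.26 ]
[-0.    -0.     0.394] [78.2 29.4  0. ] -> [ 0.458 -0.2    0.26 ]
j6 for yaw -87.7 with j1=-22deg: 245.0  for 92.3: 65.0
```

View pics/w4.png

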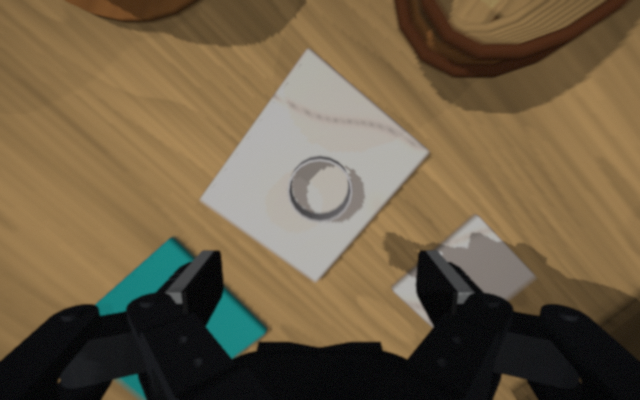

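The ring lies flat on the slab at (321,188), centre (0.4565,0.303), top 38 mm, well inside the edges. Next is the pull, with the tool at yaw 92.3° so the fingers close along x.

```bash
python3 - <<'E'
from h import *
r=rot(np.radians(92.3))
plan([((.4585,-.192,.27),r)],vmax=170)
E
```

```text
[ 0.003 -0.004 -0.275] [-118.2  117.1  -26.5] -> [0.461 0.141 0.219]
[ 0.003 -0.004 -0.275] [-145.7   80.5  -26.3] -> [ 0.46  -0.025  0.245]
[ 0.003 -0.004 -0.275] [-162.2   37.8  -25.9] -> [ 0.458 -0.192  0.27 ]
```

arm_command([
  [0, 0, -0.055, -22, 22, -8, 1],
  [0, 0, -0.12, -47, 46, -12, 1],
  [0, 0, -0.18, -72, 71, -17, 1],
  [0, 0, -0.23, -97, 96, -22, 1],
  [0, 0, -0.275, -118, 117, -26, 1],
])

```text
t: 8.8
ee_pos: [0.4571, 0.1373, 0.2102]
eef_rot: [2.708, 1.591, -0.0]
wrist_force: [1.0, 0.2, 0.4]
gripper_width: 0.0854
gripper_force: 0.0
```

arm_command([
  [0, 0, -0.055, -30, 16, -5, 1],
  [0, 0, -0.11, -60, 33, -10, 1],
  [0, 0, -0.165, -90, 50, -16, 1],
  [0, 0, -0.22, -120, 66, -21, 1],
  [0, 0, -0.275, -146, 80, -26, 1],
])

```text
t: 9.22
ee_pos: [0.4556, -0.0292, 0.2361]
eef_rot: [2.465, 1.947, -0.0]
wrist_force: [-0.1, -0.2, -0.0]
gripper_width: 0.0855
gripper_force: 0.0
```

arm_command([
  [0, 0, -0.06, -36, 8, -5, 1],
  [0, 0, -0.12, -72, 17, -10, 1],
  [0, 0, -0.18, -110, 25, -16, 1],
  [0, 0, -0.24, -145, 33, -22, 1],
  [0, 0, -0.275, -162, 38, -26, 1],
])

```text
t: 9.63
ee_pos: [0.4549, -0.1974, 0.2623]
eef_rot: [2.177, 2.262, -0.001]
wrist_force: [-0.2, 0.0, -0.0]
gripper_width: 0.0852
gripper_force: 0.0
```

```bash
python3 - <<'E'
from h import *
p,d,X,st=look('wrist'); save('w5.png',p)
print(st['t'],st['ee_pos'],st['joint_positions'])
m=(X[...,2]>.155)&(X[...,2]<.185)&(abs(X[...,0]-.458)<.04)&(abs(X[...,1]+.19)<.09)
u=mask_uv(m);q=onz('wrist',u,.172,st);print(len(u),cv2.minAreaRect((q[:,:2]*1e3).astype(np.float32)),np.median(X[u[:,1],u[:,0]],0))
plan([((.4585,-.192,.15),rot(np.radians(92.3)))])
E
```

```text
9.6333 [ 0.45488099 -0.1973922   0.26230923] [-0.40847685  0.19717806 -0.14085628  1.23135283 -0.00146057  1.1238049 ]
2459 ((457.6805114746094, -193.98727416992188), (11.839941024780273, 121.51304626464844), 2.2037994861602783) [ 0.45743536 -0.18781684  0.17534368]
[ 0.002  0.004 -0.003] [  7.6   2.7 112.8] -> [ 0.458 -0.192  0.15 ]
```

arm_command([
  [0, 0, 0, 4, 2, 38, 1],
  [0, 0, 0, 4, 2, 75, 1],
  [0, 0, 0, 4, 2, 100, 1],
  [0, 0, 0, 4, 2, 110, 1],
  [0, 0, 0, 4, 2, 112, 1],
])

```text
t: 10.1
ee_pos: [0.4545, -0.1882, 0.1469]
eef_rot: [-2.173, -2.26, 0.003]
wrist_force: [-0.2, 0.7, 0.4]
gripper_width: 0.0853
gripper_force: 0.0
```

arm_command([
  [0, 0, 0, 0, 0, 0, -1],
  [0, 0, 0, 0, 0, 0, -1],
  [0, 0, 0, 0, 0, 0, -1],
  [0, 0, 0, 0, 0, 0, -1],
  [0, 0, 0, 0, 0, 0, -1],
], force=40)

```text
t: 10.52
ee_pos: [0.4577, -0.1898, 0.1511]
eef_rot: [2.176, 2.263, 0.001]
wrist_force: [-0.1, 0.3, 0.0]
gripper_width: 0.0256
gripper_force: 0.0
```

arm_command([
  [0, 0, 0, 0, 0, 0, -1],
  [0, 0, 0, 0, 0, 0, -1],
  [0, 0, 0, 0, 0, 0, -1],
  [0, 0, 0, 0, 0, 0, -1],
  [0, 0, 0, 0, 0, 0, -1],
])

```text
t: 10.93
ee_pos: [0.4579, -0.1897, 0.1508]
eef_rot: [2.176, 2.263, 0.002]
wrist_force: [1.7, 0.8, 5.6]
gripper_width: 0.0107
gripper_force: 39.2
```

Gripped on the bar. Because the tool turns with the lid, each 0.1 rad call is the same in tool axes.

```bash
python3 - <<'E'
from h import *
st=robot.read_state();p=np.array(st['ee_pos']);r=R.from_rotvec(st['eef_rot'])
H=np.array([.4577+.228*np.cos(YAW),-.194+.228*np.sin(YAW),.127]);ax=np.array([-np.sin(YAW),np.cos(YAW),0])
for t in (.02,.04,.06,.08,.1):
    Q=R.from_rotvec(ax*t);q=H+Q.apply(p-H);print(np.round((r.inv()*Q*r).as_rotvec(),4),np.round(r.inv().apply(q-p)*1e3,2))
E
```

```text
[ 0.02 -0.   -0.  ] [-0.    0.53 -4.55]
[ 0.04 -0.   -0.  ] [-0.    1.15 -9.08]
[ 0.06 -0.   -0.  ] [ -0.     1.87 -13.6 ]
[ 0.08   -0.0001 -0.    ] [-1.000e-02  2.670e+00 -1.811e+01]
[ 0.1    -0.0001 -0.    ] [-1.00e-02  3.56e+00 -2.26e+01]
```

arm_command([
  [0.02, 0, 0, 0, 0.5, -4.5, -1],
  [0.04, 0, 0, 0, 1.1, -9.1, -1],
  [0.06, 0, 0, 0, 1.9, -13.6, -1],
  [0.08, 0, 0, 0, 2.7, -18.1, -1],
  [0.1, 0, 0, 0, 3.6, -22.6, -1],
])

```text
t: 11.35
ee_pos: [0.4609, -0.1895, 0.172]
eef_rot: [-2.128, -2.213, 0.112]
wrist_force: [1.7, 0.1, -3.8]
gripper_width: 0.0105
gripper_force: 39.6
```

arm_command([
  [0.02, 0, 0, 0, 0.5, -4.5, -1],
  [0.04, 0, 0, 0, 1.1, -9.1, -1],
  [0.06, 0, 0, 0, 1.9, -13.6, -1],
  [0.08, 0, 0, 0, 2.7, -18.1, -1],
  [0.1, 0, 0, 0, 3.6, -22.6, -1],
])

```text
t: 11.77
ee_pos: [0.4663, -0.1893, 0.1939]
eef_rot: [-2.075, -2.158, 0.219]
wrist_force: [1.4, -0.0, -3.2]
gripper_width: 0.0103
gripper_force: 39.6
```

Forces are small and the lid follows.

arm_command([
  [0.02, 0, 0, 0, 0.5, -4.5, -1],
  [0.04, 0, 0, 0, 1.1, -9.1, -1],
  [0.06, 0, 0, 0, 1.9, -13.6, -1],
  [0.08, 0, 0, 0, 2.7, -18.1, -1],
  [0.1, 0, 0, 0, 3.6, -22.6, -1],
])

```text
t: 12.18
ee_pos: [0.474, -0.189, 0.2152]
eef_rot: [-2.02, -2.101, 0.321]
wrist_force: [0.5, -0.2, -2.9]
gripper_width: 0.0106
gripper_force: 39.6
```

arm_command([
  [0.02, 0, 0, 0, 0.5, -4.5, -1],
  [0.04, 0, 0, 0, 1.1, -9.1, -1],
  [0.06, 0, 0, 0, 1.9, -13.6, -1],
  [0.08, 0, 0, 0, 2.7, -18.1, -1],
  [0.1, 0, 0, 0, 3.6, -22.6, -1],
])

```text
t: 12.6
ee_pos: [0.4837, -0.1886, 0.2359]
eef_rot: [-1.963, -2.041, 0.418]
wrist_force: [-0.8, -0.3, -2.8]
gripper_width: 0.0102
gripper_force: 39.7
```

```bash
cat > m4.py <<'E'
import sys
from h import *
n=sys.argv[1]
st=robot.read_state();p=np.array(st['ee_pos'])
H=np.array([.4577+.228*np.cos(YAW),-.194+.228*np.sin(YAW),.127]);B=R.from_euler('z',YAW).as_matrix()
tz=R.from_rotvec(st['eef_rot']).as_matrix()[:,2];g=(p-.019*tz-H)@B
print('theta from grip point',np.arctan2(g[2],-g[0])-np.arctan2(.042,.228),np.hypot(g[0],g[2]),'tilt',np.arctan2(-(tz@B)[0],-tz[2]))
print(st['joint_positions'],st['wrist_force'])
o=[]
for c,(a,b,e,f) in dict(scene=(190,205,290,280),top=(395,145,455,205)).items():
    im,d,X,s=look(c);np.savez('pics/%s_%s'%(c,n),p=im,X=X)
    hs=cv2.cvtColor(im,cv2.COLOR_RGB2HSV)
    o.append(cv2.resize(im[b:f,a:e],(600,450) if c=='scene' else (150,150),interpolation=cv2.INTER_CUBIC))
save('al_%s.png'%n,o[0])
E
python3 m4.py a
```

```text
theta from grip point 0.39429706555350064 0.23176974292803185 tilt 0.4038829454113401
[-0.29274572  0.54880983  0.24003662  1.64607841 -0.1282206   1.26372076] [-0.83115256 -0.33049497 -2.80067214]
```

View pics/al_a.png

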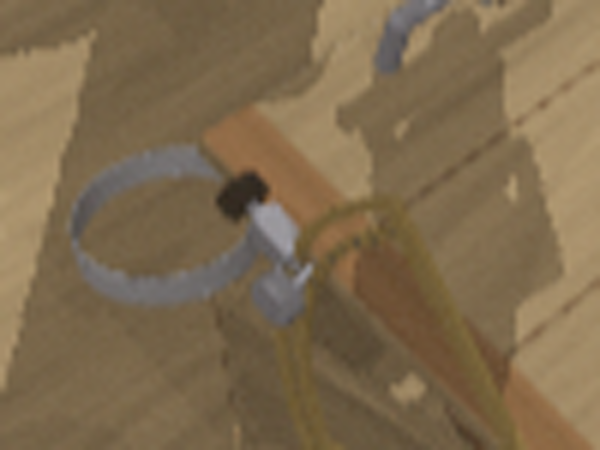

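The nut is at crop (278,293), just short of the pointer tip at about (302,275). The black screw is at (242,196) and the rider block at (272,229). I triangulate the scene view with the earlier wrist view for the exact angle.

```bash
cat > m5.py <<'E'
from h import *
z=np.load('pics/w1.npz');st=dict(ee_pos=z['pos'],eef_rot=z['rot'])
H=np.array([.4577+.228*np.cos(YAW),-.194+.228*np.sin(YAW),.127]);B=R.from_euler('z',YAW).as_matrix()
def tri(*rs):
    A=0;b=0
    for o,d in rs:
        d=d[0]/np.linalg.norm(d[0]);M=np.eye(3)-np.outer(d,d);A=A+M;b=b+M@o
    P=np.linalg.solve(A,b);e=[np.linalg.norm(np.cross(P-o,d[0]/np.linalg.norm(d[0]))) for o,d in rs];return P,np.round(e,4)
def rep(n,P,e=None):
    D=(P-H)@B;print(n,np.round(D,4),'ang %.3f r %.3f'%(np.arctan2(D[2],-D[0]),np.hypot(D[0],D[2])),e)
S=lambda x,y:ray('scene',(190+x/6-.4,205+y/6-.4))
W=lambda *u:ray('wrist',u,st)
z2=np.load('pics/w2.npz');s2=dict(ee_pos=z2['pos'],eef_rot=z2['rot']);V=lambda *u:ray('wrist',u,s2)
rep('screw s+w1',*tri(S(242,196),W(318.,70.8)))
rep('screw s+w1+w2',*tri(S(242,196),W(318.,70.8),V(617,293)))
rep('rider s+w1',*tri(S(272,229),W(332,33)))
rep('rider s+w1+w2',*tri(S(272,229),W(332,33),V(612,256)))
rep('nut0 s+w1',*tri(ray('scene',(235.6,268.6)),W(413.5,59)))
def px(P):
    c=robot.get_calibration('scene');f=200/np.tan(np.radians(c['fov_y'])/2);q=(np.array(c['view'])@np.r_[P,1])[:3]
    return (np.array([c['cx']+f*q[0]/q[2]-190+.4,c['cy']+f*q[1]/q[2]-205+.4])*6).round(0)
for y in (-.165,-.17,-.175,-.18):
  print(y,[(t,px(H+B@np.array([-.17*np.cos(t),y,.17*np.sin(t)])).tolist()) for t in (0,.35,.4,.45,.5,.55)])
E
python3 m5.py
```

```text
screw s+w1 [-0.186  -0.1598  0.098 ] ang 0.485 r 0.210 [0.0015 0.0015]
screw s+w1+w2 [-0.1868 -0.1598  0.0983] ang 0.485 r 0.211 [0.002  0.0013 0.0015]
rider s+w1 [-0.1649 -0.1632  0.0915] ang 0.507 r 0.189 [0.0001 0.0001]
rider s+w1+w2 [-0.1654 -0.161   0.0888] ang 0.493 r 0.188 [0.0016 0.0014 0.0013]
nut0 s+w1 [-0.1682 -0.1703 -0.0009] ang -0.005 r 0.168 [0.0019 0.0019]
-0.165 [(0, [284.0, 371.0]), (0.35, [285.0, 291.0]), (0.4, [288.0, 282.0]), (0.45, [292.0, 273.0]), (0.5, [296.0, 265.0]), (0.55, [301.0, 257.0])]
-0.17 [(0, [276.0, 377.0]), (0.35, [277.0, 297.0]), (0.4, [280.0, 288.0]), (0.45, [283.0, 279.0]), (0.5, [287.0, 271.0]), (0.55, [292.0, 263.0])]
-0.175 [(0, [268.0, 383.0]), (0.35, [268.0, 304.0]), (0.4, [271.0, 294.0]), (0.45, [274.0, 286.0]), (0.5, [279.0, 277.0]), (0.55, [283.0, 270.0])]
-0.18 [(0, [259.0, 390.0]), (0.35, [260.0, 310.0]), (0.4, [262.0, 301.0]), (0.45, [266.0, 292.0]), (0.5, [270.0, 284.0]), (0.55, [275.0, 276.0])]
```

Rays agree: the rider and screw lie at y ≈ -0.160 and an angle of about 0.487 rad. The nut is now at about 0.395. I raise by 0.09.

arm_command([
  [0.02, 0, 0, 0, 0.5, -4.5, -1],
  [0.04, 0, 0, 0, 1.1, -9.1, -1],
  [0.06, 0, 0, 0, 1.9, -13.6, -1],
  [0.08, 0, 0, 0, 2.7, -18.1, -1],
  [0.09, 0, 0, 0, 3.1, -20.4, -1],
])

```text
t: 13.12
ee_pos: [0.4946, -0.1881, 0.2538]
eef_rot: [-1.91, -1.987, 0.5]
wrist_force: [-2.5, -0.6, -2.1]
gripper_width: 0.0104
gripper_force: 40.4
```

arm_command([
  [0, 0, 0, 0, 0, 0, -1],
  [0, 0, 0, 0, 0, 0, -1],
  [0, 0, 0, 0, 0, 0, -1],
])

```text
t: 13.37
ee_pos: [0.4948, -0.1881, 0.2541]
eef_rot: [-1.912, -1.989, 0.497]
wrist_force: [-2.0, -1.0, -1.5]
gripper_width: 0.0103
gripper_force: 40.4
```

```bash
python3 m4.py b; python3 - <<'E'
from h import *
z=np.load('pics/scene_b.npz');p=z['p'];X=z['X']
t=np.load('pics/top_b.npz')['p'];save('al_t.png',np.hstack([cv2.resize(p[225:265,215:265],(500,400),interpolation=cv2.INTER_CUBIC),cv2.resize(t[165:205,405:435],(300,400),interpolation=cv2.INTER_CUBIC)]))
E
```

```text
theta from grip point 0.4872827000715986 0.23175040707421848 tilt 0.49024256209043826
[-0.27513938  0.63424287  0.4001353   1.80638721 -0.14599501  1.29153529] [-1.9661234  -0.95578301 -1.51623082]
```

View pics/al_t.png

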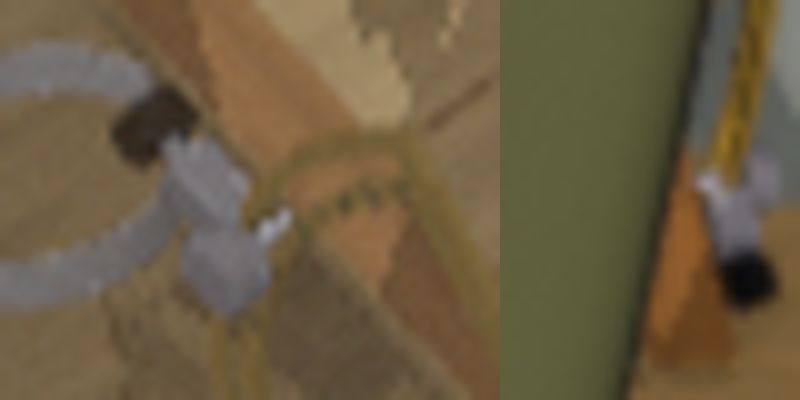

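Left panel: nut at (225,265), its pin emerging at (275,225), rider at (205,180) and screw at (153,127). Even allowing for the nut's offset from the slot, it looks a little low. The arm's angle agrees with the nut's motion, so I use the nut as a calibrator for the scene view's ~1 px bias and recompute.

```bash
cat >> m5.py <<'E'
print('---')
s0=np.load('pics/scene_a.npz')['p']; hs=cv2.cvtColor(s0,cv2.COLOR_RGB2HSV)
v=hs[...,2].astype(int)
def cen(p,m,b):
    k=np.zeros(m.shape,bool);k[b[1]:b[3],b[0]:b[2]]=1;return mask_uv(m&k).mean(0),(m&k).sum()
sc=cen(s0,v<75,(224,231,238,244));g=(hs[...,1]<45)&(v>110)
rd=cen(s0,g,(230,237,240,249));nt=cen(s0,g,(230,249.0.__int__(),242,262));print('scene_a screw,rider,nut',sc,rd,nt)
n0=np.load('pics/scene0.npz')['p'];h0=cv2.cvtColor(n0,cv2.COLOR_RGB2HSV);g0=(h0[...,1]<45)&(h0[...,2]>100)
print('nut0',cen(n0,g0,(228,260,244,278)),'screw0',cen(n0,h0[...,2]<75,(224,229,238,244)),'rider0',cen(n0,g0,(230,237,240,252)))
nb=np.load('pics/scene_b.npz')['p'];hb=cv2.cvtColor(nb,cv2.COLOR_RGB2HSV);gb=(hb[...,1]<45)&(hb[...,2]>100)
print('nut b',cen(nb,gb,(232,247,243,260)))
for dv in (0,-.6,-1.1):
  for n,u,w in (('screw',(230.,237.5),(318,70.8)),('rider',(235.2,243),(332,33))):
    rep('%s dv %.1f'%(n,dv),*tri(ray('scene',(u[0],u[1]+dv)),W(*w)))
    o,d=ray('scene',(u[0],u[1]+dv));o=(o-H)@B;d=(d@B)[0]
    for y in (-.157,-.160,-.164): P=o+d*(y-o[1])/d[1];print('   y',y,'ang %.3f r %.3f'%(np.arctan2(P[2],-P[0]),np.hypot(P[0],P[2])))
E
python3 m5.py | sed -n '/---/,$p'
```

```text
---
scene_a screw,rider,nut (array([229.66666667, 237.07692308]), np.int64(39)) (array([235.44186047, 242.46511628]), np.int64(44)) (array([237.03571429, 251.75      ]), np.int64(28))
nut0 (array([235.6969697 , 267.15151515]), np.int64(35)) screw0 (array([229.83333333, 236.91666667]), np.int64(36)) rider0 (array([235.36363636, 242.45454545]), np.int64(47))
nut b (array([237.79166667, 249.72916667]), np.int64(48))
screw dv 0.0 [-0.1858 -0.1597  0.0975] ang 0.483 r 0.210 [0.0018 0.0018]
   y -0.157 ang 0.440 r 0.211
   y -0.16 ang 0.470 r 0.209
   y -0.164 ang 0.510 r 0.207
rider dv 0.0 [-0.1646 -0.1626  0.0907] ang 0.504 r 0.188 [0.0001 0.0001]
   y -0.157 ang 0.442 r 0.191
   y -0.16 ang 0.475 r 0.189
   y -0.164 ang 0.519 r 0.187
screw dv -0.6 [-0.1861 -0.1596  0.0985] ang 0.487 r 0.211 [0.001 0.001]
   y -0.157 ang 0.452 r 0.212
   y -0.16 ang 0.481 r 0.210
   y -0.164 ang 0.521 r 0.208
rider dv -0.6 [-0.1649 -0.1625  0.0917] ang 0.507 r 0.189 [0.0006 0.0006]
   y -0.157 ang 0.454 r 0.191
   y -0.16 ang 0.487 r 0.190
   y -0.164 ang 0.531 r 0.188
screw dv -1.1 [-0.1863 -0.1595  0.0993] ang 0.490 r 0.211 [0.0004 0.0004]
   y -0.157 ang 0.461 r 0.212
   y -0.16 ang 0.490 r 0.211
   y -0.164 ang 0.530 r 0.209
rider dv -1.1 [-0.1651 -0.1624  0.0925] ang 0.511 r 0.189 [0.0012 0.0012]
   y -0.157 ang 0.465 r 0.192
   y -0.16 ang 0.497 r 0.190
   y -0.164 ang 0.541 r 0.189
```

With the plate at y = -0.160 (consistent with the nut spanning 163–179 mm), all views put the mark at about 0.489 rad. The lid stands at 0.487–0.490, so it is aligned. It is held firmly, so I hand the job in.

```bash
python3 -c "
from cell import robot
s=robot.read_state();print(s['t'],s['gripper_force'],abs(s['joint_velocities']).max())
print(robot.job_done())"
```

```text
13.4667 40.37957310676575 0.006164359146720019
the job is handed in; nothing more can be done
None
```

The small ring lies flat on the slab, entirely within its edges, and the arm is holding the lid steady at about 0.49 rad, where my camera measurements put the rider's mark (good to about 0.01–0.02 rad); handed in at 13.5 s, with no judging result shown.

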